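Index the brass bush and clamp it

TASK

With nothing gripped or lifted, just push on a spoke of the indexing wheel with a fingertip until the red spoke points straight at the green mark on the rim. Then push the yellow clamp lever round fully home against its stop pin, leaving the wheel where you set it. Leave the mark, the fixture and the things on the bench where they are.

Things in the scene. Friction and masses are not known exactly. Their poses are not given: they have to be found in the camera images.
- wheel (a joint): angle (rad) of the three-spoke wheel about its vertical axis on the indexing fixture, growing anticlockwise seen from above. At 0 the red spoke points along the fixture's -x. It turns freely either way past a whole turn (stops at -2 and 8.3; starts lie between 1.15 and 5.13), and stays where it is left: light friction, about 2 N at the spokes.
- wheel_centre (a point): point on the wheel's axis at spoke height, 50 mm above the bench. A brass bush (34 mm wide, top 96 mm above the bench, nut on it to 107 mm) is bolted on the hub (52 mm wide) and turns with it. Beside it a finger can go down between two spokes
- red_tip (a point): centre of the red ball (18 mm) at the end of the red spoke, 82 mm from the axis, 50 mm above the bench. The three spokes are level round bars 10 mm thick, 120 degrees apart, bare from 26 to 73 mm from the axis; the other two are steel with black balls. The base below them has its top 18 mm above the bench.
- mark_aim (a point): where the centre of the red ball must come to point straight at the green mark: 82 mm from the axis, 50 mm above the bench, in the direction of the mark. The mark itself is a green upright clip 14 mm wide with a white line, standing outside the circle of the balls at 99 to 121 mm from the axis, top 46 mm above the bench; it is stiff on the rim and must not be pushed along
- mark (a joint): angle (rad) of the green mark round the rim, 0 along the fixture's -x, growing anticlockwise from above; between -0.7 and 0.7 and to be left there
- clamp (a joint): angle (rad) of the yellow clamp lever about its vertical pivot: it starts open, at 0 to 0.2, and turns anticlockwise seen from above to 1.14, home against its stop pin. It stays where it is left; light friction, about 2 N. It does not hold the wheel against a push: do not touch the wheel again.
- clamp_pivot (a point): pivot of the clamp lever, 44 mm above the bench, on an ear 130 mm from the wheel's axis on the fixture's +y side (ear 44 mm wide, reaching 20 mm beyond the pivot, top 18 mm above the bench; pivot boss 28 mm wide, top 52 mm)
- clamp_knob (a point): centre of the yellow ball (22 mm) at the end of the clamp lever, 74 mm from its pivot, 44 mm above the bench; the arm is a level round bar 12 mm thick; bare bench lies under its outer half
- fixture: dark grey indexing fixture, round cast base 210 mm wide and 18 mm high with the wheel on it, 7 kg, standing loose on the bench; origin at the centre of its underside, on the wheel's axis; x away from the robot, y to its left (at yaw 0), z up
- steel_block: bystander: grey steel block 32 x 45 x 28 mm; origin at the centre of its underside
- v_block: bystander: steel V-block 50 x 60 x 45 mm; origin at the centre of its underside
- bush: bystander: small steel bush standing by itself, 28 mm wide, 22 mm high; origin at the centre of its underside

How it is judged:
By the outcome, as a careful person would: the job done as asked, in the order asked, and still so for the second after the job is handed in, with the robot touching nothing.
It also fails if it takes over 72 s, if anything falls off the work surface, if the arm or the gripper's body presses on something with over 40 N, if the wrist force passes 120 N, or if a joint passes its speed limit or range.

ROBOT

A 6-joint arm with a two-finger parallel gripper is mounted at the origin on a cart in front of the work surface, level with it; the furniture and walls round the work are solid. World frame = base frame: x ahead of the robot, y to its left, z up, the work surface at z = 0. Lengths are in m, angles in rad, forces in N, time in s.
With the tool pointing down it reaches from about 0.275 to 0.825 m from the base axis. Payload 4.9 kg.
Tool frame: the origin (TCP) lies midway between the tips of the shut fingers; the grasp point (between the pads) lies 19 mm behind it (grip_point_offset is the distance from the TCP to the grasp point, in m); z points along the fingers, y is the line along which they close (so a half turn about z gives the same grasp; the last joint's range is limited). The gripper opens to 85 mm and grips with 20 to 120 N. Pads are 22 mm wide; open, the fingers measure 114 mm over their backs; the gripper's body (76 mm by 85 mm) begins 54 mm behind the grasp point. The pads swing forward as they close: fully open they stand 13 mm farther back than shut.
Start: joints at [1.074, 0.326, -0.193, 1.052, 0, 1.437], TCP at [0.195, 0.514, 0.231] pointing down, gripper open.
Joint ranges: [-2.65, 2.65], [-0.97, 1.79], [-1.3, 1.35], [-1.93, 2.1], [-1.47, 1.37], [-3.14, 3.14]. Speed limits (rad/s): [2.57, 2.57, 3.14, 3.14, 3.14, 3.14].

INTERFACE

Orientations are given as a rotation vector (axis times angle).
In Python, from cell import * gives the robot as it stands. Calls block until the motion is done:
- movep(position, orientation): joint-space move of the TCP to a pose.
- move_l(position, velocity=0.15, rot=None, until_force=None): straight line of the TCP; rot=None keeps the orientation; velocity is the mean speed in m/s. With until_force (N) it stops when the force on the tool has changed by that much, and returns True; else False.
- set_joints(angles): joint-space move.
- let_go() and grab(newtons=None): open the fingers fully, or close them until they stop; newtons is the grip in N (None keeps the last).
- sleep(seconds).
- ik(position, orientation): joint angles nearest the present ones, or None.
- get_state(): the state.
- grab_frame(name): name is "scene" or "top" or "wrist"; returns a dict with "img" (384x512x3 uint8, red, green, blue), "fx", "fy", "cx", "cy" (pixels), "cam_to_world" (4x4, takes a point from camera to world coordinates); the wrist camera has in their place "T_tool_cam" (4x4, takes a point from camera to tool coordinates, whose origin is the TCP and whose axes are the flange's). Camera axes: x right, y down, z forward; pixel columns grow to the right and rows downward; lengths in m; the calibration is good to about 2 mm. A picture is of the moment at which its call begins: read the wrist's pose just before it. There is no depth.
A pose or a line that the arm cannot do raises MotionError and nothing moves.
- sign_off(): hands the job in; it is judged then, once.
Trained networks look in the newest picture that a camera, given by its name, has taken for a name from the list of things; names that differ only in an ending like _2 or _b are one class to them, and where a whole thing is asked for, a point or a joint stands for the part that bears it (a point fixed in the world has none). Each returns a list of dicts, best first, with "score" (0 to 1); they miss things now and then, are a little off and sometimes report something else, mostly with a low value. They report only what shows in the picture. A call takes as long as a camera call.
- spot_in(camera, name): "centre" ([column, row] in pixels, amid what is visible of it).
- silhouettes(camera, name): "mask" (384x512 bool, what is visible of it) and "centre" ([column, row] in pixels, amid what is visible of it).
- tip_of(camera, name): "centre" ([column, row] in pixels: a listed point, or the origin of a listed thing).
The state is a dict: "clock": time; "q": joint angles; "joint_velocities": joint speeds; "tau": joint torques, N m; "position": TCP position; "eef_rot": TCP orientation; "contact_force": force on the tool from outside, world axes, zero at the start; "wrist_torque": the same for the moment, N m; "finger_gap": opening from 0.0 (shut) to 1.0 (fully open); "grasp_force": force on a finger pad.
Only numpy, scipy, OpenCV 4.12 (cv2) and the standard library are available. Lean on these libraries where they do the work, as an engineer would, in place of code of your own. Each camera call takes 0.05 s, during which the arm holds its last target. There are 200 camera calls.

## Working session

There is one attempt and no reset: what is moved stays moved. The work goes in short steps, each a Python script; the robot and the scene stay as the last script left them, time stands still between calls to the robot, and variables do not carry over. Pictures are saved under pics/ and viewed, at most 10 in all, crops included, and the job is handed in when it is done.

```bash
mkdir -p pics
cat > h.py <<'E'
from cell import *
import numpy as np, cv2
def ray(f,px,z,T=None):
    T=np.array(f["cam_to_world"]) if T is None else T
    d=T[:3,:3]@np.array([(px[0]-f["cx"])/f["fx"],(px[1]-f["cy"])/f["fy"],1])
    o=T[:3,3]; return o+d*(z-o[2])/d[2]
Z=dict(wheel_centre=.05,red_tip=.05,mark_aim=.05,clamp_pivot=.044,clamp_knob=.044,fixture=0,steel_block=0,v_block=0,bush=0)
def save(f,n): cv2.imwrite("pics/"+n,f["img"][:,:,::-1])
E
python3 - <<'E'
from h import *
for c in("top","scene"):
    f=grab_frame(c); save(f,c+"1.png")
    print(c,np.round(np.array(f["cam_to_world"])[:3,3],3))
    for n in Z:
        for r in tip_of(c,n)[:2]: print(n,np.round(r["centre"],1),round(r["score"],2),np.round(ray(f,r["centre"],Z[n]),4))
    for r in spot_in(c,"mark")[:2]: print("mark",r, ray(f,r["centre"],.04))
print(get_state())
E
```

```text
top [0.276 0.181 1.133]
wheel_centre [268.  200.1] 0.89 [0.4939 0.1387 0.05  ]
red_tip [294.6 186.1] 0.81 [0.5292 0.062  0.05  ]
mark_aim [279.8 225.7] 0.63 [0.4209 0.1113 0.05  ]
clamp_pivot [219.2 196.2] 0.7 [0.5144 0.2734 0.044 ]
clamp_knob [162.8 190.4] 0.69 [0.5405 0.4298 0.044 ]
clamp_knob [201.8 178.7] 0.55 [0.5677 0.3202 0.044 ]
fixture [267.2 200.8] 0.75 [0.5021 0.1392 0.    ]
steel_block [164.5 216.2] 0.51 [0.475  0.4357 0.    ]
v_block [162.9 193.3] 0.58 [0.5425 0.4396 0.    ]
bush [350.2 222.6] 0.63 [ 0.4242 -0.0938  0.    ]
mark {'centre': [212.6, 188.8], 'score': 0.69} [0.53766904 0.29139134 0.04      ]
mark {'centre': [287.4, 236.4], 'score': 0.38} [0.39157008 0.0919922  0.04      ]
scene [ 0.102 -0.527  0.41 ]
wheel_centre [249.3 199.5] 0.71 [0.4873 0.1445 0.05  ]
wheel_centre [284.8 291.4] 0.29 [ 0.3758 -0.1601  0.05  ]
red_tip [279.7 212.6] 0.72 [0.512  0.0583 0.05  ]
mark_aim [232.  214.4] 0.54 [0.4196 0.0973 0.05  ]
clamp_pivot [233.5 183.4] 0.43 [0.5056 0.2577 0.044 ]
clamp_pivot [249.5 200.1] 0.42 [0.4925 0.1527 0.044 ]
clamp_knob [241.4 175.5] 0.47 [0.5492 0.29
[... 360 characters left out ...]
.1, 'q': array([ 1.07378055e+00,  3.26208216e-01, -1.92600940e-01,  1.05201006e+00,
       -2.20700206e-05,  1.43660185e+00]), 'joint_velocities': array([ 2.20917045e-04,  2.05372458e-03, -1.72093681e-03, -2.14557922e-05,
        3.26720338e-04, -4.22098402e-04]), 'tau': array([ 3.82571758e-03, -4.43337715e+01,  2.62760961e+01,  1.12423531e-03,
       -3.13262308e-05, -1.66313077e-05]), 'position': array([0.19520021, 0.51420678, 0.231276  ]), 'eef_rot': array([ 5.66795021e-01,  3.09002599e+00, -4.49354531e-05]), 'contact_force': array([-0.08183187, -0.18925625, -1.40869611]), 'wrist_torque': array([-0.0332262 ,  0.01976641, -0.04435403]), 'grasp_force': 0.0, 'finger_gap': 0.9996459548812132}
```

```bash
python3 - <<'E'
import cv2,numpy as np
a=cv2.imread("pics/top1.png")[140:270,130:380];b=cv2.imread("pics/scene1.png")[140:320,150:350]
a=cv2.resize(a,None,fx=3,fy=3,interpolation=2);cv2.imwrite("pics/topc.png",a)
E
python3 - <<'E'
from h import *
print(np.round(grab_frame("wrist")["T_tool_cam"],3))
from scipy.spatial.transform import Rotation as R
# candidates: tool z down, yaw options
for p in ([.40,.16,.36],[.45,.16,.40],[.38,.16,.40]):
  for a in (-90,0,90):
    r=(R.from_euler('z',a,degrees=True)*R.from_rotvec([0,np.pi,0])).as_rotvec(); q=ik(p,r)
    print(p,a,None if q is None else np.round(q,2))
E
```

```text
[[-0.001 -0.951 -0.31   0.078]
 [ 1.    -0.001 -0.    -0.001]
 [ 0.    -0.31   0.951 -0.142]
 [ 0.     0.     0.     1.   ]]
[0.4, 0.16, 0.36] -90 [ 0.21  0.04 -0.22  1.31  0.    1.78]
[0.4, 0.16, 0.36] 0 [ 0.21  0.04 -0.22  1.31  0.    0.21]
[0.4, 0.16, 0.36] 90 [ 0.21  0.04 -0.22  1.31  0.   -1.36]
[0.45, 0.16, 0.4] -90 [ 0.19  0.13 -0.02  1.42  0.    1.76]
[0.45, 0.16, 0.4] 0 [ 0.19  0.13 -0.02  1.42  0.    0.19]
[0.45, 0.16, 0.4] 90 [ 0.19  0.13 -0.02  1.42  0.   -1.38]
[0.38, 0.16, 0.4] -90 [ 0.22  0.   -0.16  1.41  0.    1.79]
[0.38, 0.16, 0.4] 0 [ 0.22  0.   -0.16  1.41  0.    0.22]
[0.38, 0.16, 0.4] 90 [ 0.22  0.   -0.16  1.41  0.   -1.35]
```

View pics/topc.png

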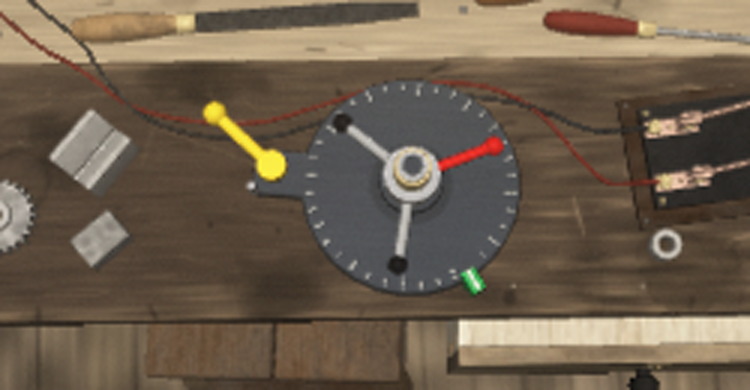

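```bash
cat >> h.py <<'E'
from scipy.spatial.transform import Rotation as R
def down(a): return (R.from_euler('z',a)*R.from_rotvec([0,np.pi,0])).as_rotvec()
def wrist(names=(),fn=None):
    s=get_state(); f=grab_frame("wrist")
    T=np.eye(4);T[:3,:3]=R.from_rotvec(s["eef_rot"]).as_matrix();T[:3,3]=s["position"]; T=T@np.array(f["T_tool_cam"])
    if fn: save(f,fn)
    o={}
    for n in names:
        o[n]=[(round(r["score"],2),np.round(r["centre"],1),np.round(ray(f,r["centre"],Z[n],T),4)) for r in tip_of("wrist",n)[:2]]
        for r in o[n]: print(n,*r)
    return f,T,o
E
python3 - <<'E'
from h import *
grab(20)
movep([.38,.18,.36],down(0))
f,T,o=wrist(Z,"w1.png")
print(get_state()["clock"],get_state()["finger_gap"])
# colour segmentation
h=cv2.cvtColor(f["img"],cv2.COLOR_RGB2HSV)
for n,lo,hi,z in(("red",(0,180,90),(6,255,255),.05),("green",(45,120,60),(80,255,255),.04),("yellow",(22,150,120),(32,255,255),.044)):
    m=cv2.inRange(h,lo,hi);k,l,s,c=cv2.connectedComponentsWithStats(m)
    for i in range(1,k):
        if s[i,4]>60: print(n,s[i],np.round(ray(f,c[i],z,T),4))
E
```

```text
wheel_centre 0.96 [234.8 216. ] [0.493  0.1418 0.05  ]
red_tip 0.71 [191.4 229.3] [0.5189 0.0633 0.05  ]
red_tip 0.69 [331.4 253.4] [0.5679 0.3189 0.05  ]
mark_aim 0.43 [210.9 178.7] [0.4248 0.103  0.05  ]
clamp_pivot 0.71 [307.3 229.9] [0.523  0.2727 0.044 ]
clamp_knob 0.89 [334.  255.1] [0.5751 0.3259 0.044 ]
fixture 0.66 [234.7 208.9] [0.4992 0.1379 0.    ]
fixture 0.39 [113.1 173.8] [ 0.4289 -0.0876  0.    ]
steel_block 0.6 [393.  189.7] [0.4601 0.4399 0.    ]
steel_block 0.35 [234.2 208.5] [0.4984 0.1369 0.    ]
v_block 0.55 [388.2 227.3] [0.5385 0.4424 0.    ]
bush 0.85 [112.7 171.2] [ 0.4239 -0.0875  0.    ]
3.9083 0.00019812325803356386
red [188 223  30  13 121] [0.5175 0.0796 0.05  ]
yellow [300 220  39  40 374] [0.5442 0.2956 0.044 ]
```

View pics/w1.png

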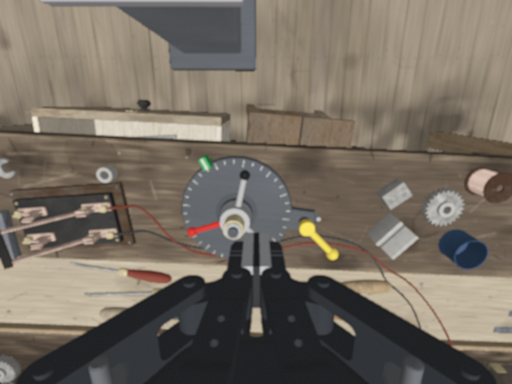

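```bash
cat >> h.py <<'E'
def blobs(f,T,minA=60):
    h=cv2.cvtColor(f["img"],cv2.COLOR_RGB2HSV);out={}
    for n,lo,hi,z in(("red",(0,180,90),(6,255,255),.05),("green",(45,120,60),(80,255,255),.046),("yellow",(22,150,120),(32,255,255),.044)):
        m=cv2.inRange(h,lo,hi);k,l,s,c=cv2.connectedComponentsWithStats(m)
        for i in range(1,k):
            if s[i,4]>minA: print(n,s[i],c[i].round(1),np.round(ray(f,c[i],z,T),4))
E
python3 - <<'E'
from h import *
movep([.60,.16,.22],down(0))
f,T,o=wrist(["wheel_centre","red_tip","mark_aim","clamp_pivot","clamp_knob","fixture"],"w2.png")
blobs(f,T); print(get_state()["clock"])
E
```

```text
wheel_centre 0.58 [239.3  77. ] [0.4966 0.1416 0.05  ]
red_tip 0.83 [168.8 102. ] [0.5214 0.0653 0.05  ]
clamp_pivot 0.83 [360.2  98.7] [0.5181 0.273  0.044 ]
fixture 0.82 [239.4  82.8] [0.4992 0.1389 0.    ]
fixture 0.32 [358.6  97.1] [0.5157 0.2865 0.    ]
red [160  84  56  27 505] [184.8  97.3] [0.5166 0.0829 0.05  ]
yellow [ 345   85   64   72 1229] [376.6 120.4] [0.5411 0.294  0.044 ]
5.2833
```

View pics/w2.png

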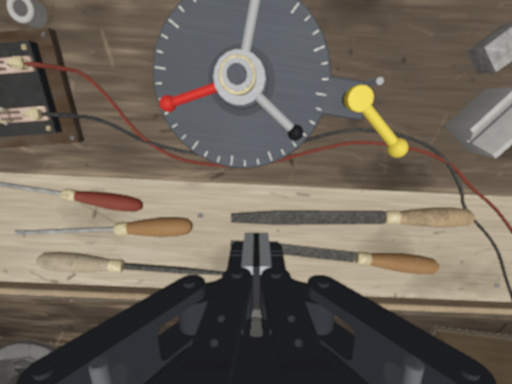

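Run:
```python
from h import *
movep([.53,.14,.22],down(0))
f,T,o=wrist(["wheel_centre","red_tip","mark_aim","clamp_pivot","clamp_knob","fixture"],"w3.png")
blobs(f,T); print(f["fx"],get_state()["clock"])
for n in("mark","red_tip"):
  for r in silhouettes("wrist",n)[:2]: print(n,r["score"],r["centre"],r["mask"].sum(),ray(f,r["centre"],.04,T))
cv2.imwrite("pics/w3c.png",cv2.resize(f["img"][0:240,100:420,::-1],None,fx=2.4,fy=2.4,interpolation=2))
```

```text
wheel_centre 0.8 [256.7 144.5] [0.4967 0.1395 0.05  ]
red_tip 0.63 [190.4 166.1] [0.5215 0.063  0.05  ]
red_tip 0.61 [489.1 112.8] [0.4625 0.3922 0.05  ]
mark_aim 0.77 [224.1  78.4] [0.4277 0.1053 0.05  ]
clamp_pivot 0.7 [367.1 164. ] [0.5204 0.2691 0.044 ]
clamp_pivot 0.62 [256.9 140.9] [0.4935 0.1398 0.044 ]
clamp_knob 0.64 [405.1 206. ] [0.5732 0.3224 0.044 ]
fixture 0.92 [256.3 141.4] [0.5    0.1391 0.    ]
fixture 0.5 [258.7 144. ] [0.5034 0.1423 0.    ]
red [185 151  50  23 384] [206.8 162.1] [0.5168 0.0823 0.05  ]
green [202  39  21  26 174] [212.6  52.3] [0.4023 0.0939 0.046 ]
yellow [356 151  59  63 845] [388.  184.6] [0.5456 0.2973 0.044 ]
276.60433135715004 6.025
mark 0.89 [212.2, 48.9] 383 [0.39818303 0.09281684 0.04      ]
mark 0.69 [261.4, 150.3] 3449 [0.50491496 0.14505481 0.04      ]
red_tip 0.59 [263.6, 151.4] 3453 [0.50620767 0.14763804 0.04      ]
```

View pics/w3c.png

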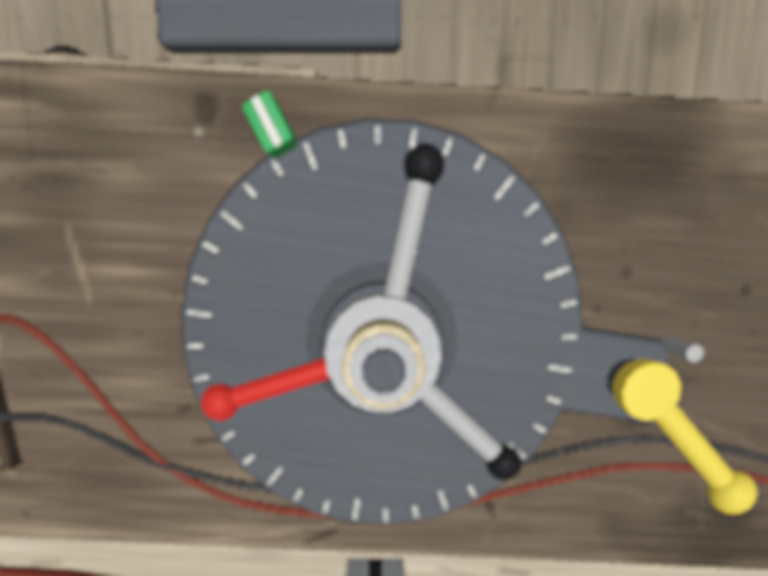

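Run:
```python
from h import *
f,T,o=wrist()
w=lambda c,z: ray(f,(c[0]/2.4+100,c[1]/2.4),z,T)[:2]
b=np.array([w(c,.05) for c in((219,402),(425,163),(505,462))]);C=b.mean(0)
print("rim",w((382,321),.018),"C",C)
for p in b: d=p-C;print(np.hypot(*d),np.degrees(np.arctan2(d[1],d[0])))
for c in((257,97),(277,147),(267,122)):
  for z in (.046,):
    p=w(c,z);d=p-C;print(p,np.hypot(*d),np.degrees(np.arctan2(d[1],d[0])))
print("knob",w((734,493),.044),"boss",w((648,390),.052),"pin",w((695,352),.05))
```

```text
rim [0.48893289 0.14273018] C [0.49878625 0.14276495]
0.0823956618344403 -72.37244313081635
0.08224520006323291 167.40845025043822
0.08204775590923816 47.60909787673573
[0.39233856 0.08905695] 0.11922943648579495 -153.22684886848052
[0.4116867  0.09666161] 0.09854871307509978 -152.1069363483123
[0.40191102 0.09281935] 0.10899253263454713 -152.72589163217222
knob [0.57279112 0.32270698] boss [0.51755848 0.26858454] pin [0.49988714 0.28915334]
```

```bash
cat >> h.py <<'E'
C=np.array([.498,.1422]);ZP=.043
def pose(th,off,z=ZP,r=.052):
    t=np.radians(th);u=np.array([np.cos(t),np.sin(t)]);n=np.array([-u[1],u[0]])
    return np.r_[C+r*u+off*n,z],down(np.radians(th+180))
E
python3 - <<'E'
from h import *
p,r=pose(-72,.042,.16); print(p,np.round(ik(p,r),2)); movep(p,r)
p,r=pose(-72,.042); print(move_l(p,.08,until_force=8), get_state()["contact_force"].round(1))
p,r=pose(-72,.022); print(move_l(p,.05,until_force=15))
for th in np.arange(-80,-149,-8):
    p,r=pose(th,.017); hit=move_l(p,.06,rot=r,until_force=25)
    print(th,hit,get_state()["contact_force"].round(1))
    if hit: break
f,T,o=wrist(["red_tip"],"w4.png"); blobs(f,T); print(get_state()["clock"])
E
```

```text
[0.55401326 0.10572377 0.16      ] [ 0.06  0.41 -0.26  0.9   0.   -1.83]
False [-0.3  0.4 -0.3]
False
-80 False [ 0.2  0.2 -0.5]
-88 False [ 1.4 -0.3  0.2]
-96 False [ 0.6 -0.4  0.6]
-104 False [0.9 0.5 1.7]
-112 False [0.2 0.2 0.2]
-120 False [ 0.9 -0.3  0.4]
-128 False [ 0.6 -0.6 -0.1]
-136 False [-0.2 -0.4  0.6]
-144 False [-0.1  1.3  0.4]
red_tip 0.61 [288.4 201.6] [0.4327 0.0924 0.05  ]
red [ 273  186   32   93 1516] [288.3 222.8] [0.4421 0.0998 0.05  ]
green [301 124  32  44 746] [314.5 143.9] [0.4018 0.0852 0.046 ]
green [328 128  15  42 280] [335.4 149.3] [0.3976 0.0954 0.046 ]
12.8333
```

View pics/w4.png

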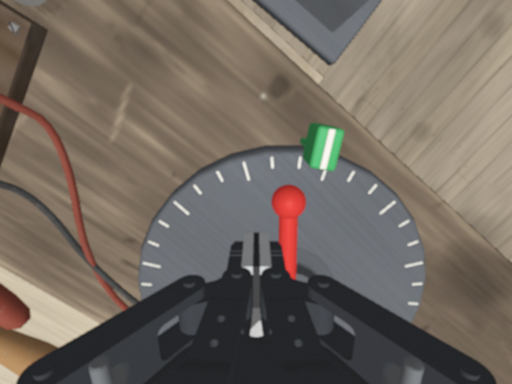

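Run:
```python
from h import *
f,T,o=wrist()
for CC in ([.498,.1422],[.4967,.1405],[.4988,.1428]):
  for n,c,z in(("ball",(288.5,202),.05),("spoke",(290,255),.05),("m1",(331,129),.046),("m2",(323,168),.046)):
    p=ray(f,c,z,T)[:2];d=p-CC;print(n,p.round(4),round(np.hypot(*d),4),round(np.degrees(np.arctan2(d[1],d[0])),2))
a=ray(f,(331,129),.046,T)-ray(f,(323,168),.046,T);print("line",np.degrees(np.arctan2(a[1],a[0])))
a=ray(f,(288.5,202),.05,T)-ray(f,(290,255),.05,T);print("spoke",np.degrees(np.arctan2(a[1],a[0])))
```

```text
ball [0.4328 0.0926] 0.0819 -142.73
spoke [0.4569 0.1126] 0.0507 -144.27
m1 [0.3913 0.0871] 0.1201 -152.67
m2 [0.4086 0.0967] 0.1003 -153.0
ball [0.4328 0.0926] 0.0799 -143.14
spoke [0.4569 0.1126] 0.0486 -145.01
m1 [0.3913 0.0871] 0.1181 -153.11
m2 [0.4086 0.0967] 0.0984 -153.53
ball [0.4328 0.0926] 0.0829 -142.74
spoke [0.4569 0.1126] 0.0517 -144.25
m1 [0.3913 0.0871] 0.121 -152.59
m2 [0.4086 0.0967] 0.1013 -152.9
line -151.0007746168657
spoke -140.2323584065909
```

Run:
```python
from h import *
p,r=pose(-152.7,.017); print(move_l(p,.02,rot=r,until_force=25)); sleep(.3)
p,r=pose(-152.7,.030); move_l(p,.04,rot=r,until_force=20)
f,T,o=wrist(["red_tip","mark_aim"]); save(f,"w5.png"); blobs(f,T)
cv2.imwrite("pics/w5c.png",cv2.resize(f["img"][80:300,180:400,::-1],None,fx=2.7,fy=2.7,interpolation=2))
```

```text
False
red_tip 0.56 [311.3 202. ] [0.427  0.1022 0.05  ]
red [ 297  185   32   98 1716] [311.2 227.3] [0.4394 0.1095 0.05  ]
green [296 121  38  45 977] [314.  142.3] [0.4    0.0886 0.046 ]
```

View pics/w5c.png

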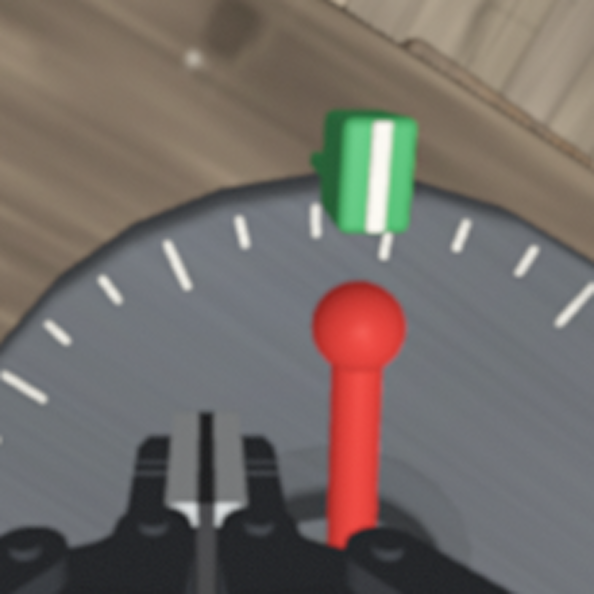

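```bash
cat > m.py <<'E'
from h import *
def ang(f,T,ball,m1,m2,s=None):
  for CC in (C,[.4967,.1405]):
   for n,c,z in(("ball",ball,.05),("spoke",s,.05),("m1",m1,.046),("m2",m2,.046)):
    if c is None: continue
    p=ray(f,c,z,T)[:2];d=p-CC;print(n,round(np.hypot(*d),4),round(np.degrees(np.arctan2(d[1],d[0])),2))
E
python3 - <<'E'
from m import *
f,T,o=wrist()
g=lambda x,y:(180+x/2.7,80+y/2.7)
ang(f,T,g(359,327),g(383,122),g(377,232),g(354.5,520))
print(get_state()["position"])
E
```

```text
ball 0.0821 -151.36
spoke 0.039 -152.5
m1 0.1202 -153.09
m2 0.0998 -153.37
ball 0.0801 -151.99
spoke 0.0371 -153.91
m1 0.1182 -153.54
m2 0.0979 -153.92
[0.46542568 0.09182363 0.04298769]
```

Run:
```python
from m import *
p,r=pose(-154.1,.017); print(move_l(p,.02,rot=r,until_force=25)); sleep(.3)
p,r=pose(-154.1,.035); move_l(p,.04,rot=r,until_force=20)
p[2]=.16; move_l(p,.15)
# look with camera radially outside the mark, straight at wheel: TCP beyond the axis
u=np.r_[np.cos(np.radians(-153)),np.sin(np.radians(-153))]
q=np.r_[C-.045*u,.19]; movep(q,down(np.radians(27)))
f,T,o=wrist(["wheel_centre"]); save(f,"w6.png"); blobs(f,T)
cv2.imwrite("pics/w6c.png",cv2.resize(f["img"][0:250,126:386,::-1],None,fx=2.4,fy=2.4,interpolation=2))
print(get_state()["clock"])
```

```text
False
wheel_centre 0.88 [259.6 138.9] [0.4974 0.1448 0.05  ]
red [248  38  17  73 568] [256.3  67.9] [0.4406 0.1121 0.05  ]
green [250   1  15  32 262] [256.7  17.9] [0.4033 0.0935 0.046 ]
yellow [339 194  35  79 854] [357.9 236.9] [0.5457 0.2969 0.044 ]
17.7333
```

View pics/w6c.png

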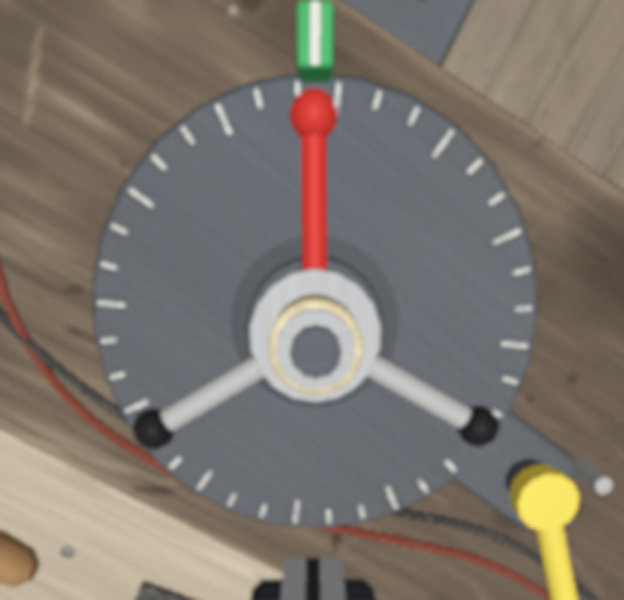

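Run:
```python
from m import *
f,T,o=wrist(); im=f["img"].astype(int)
h=cv2.cvtColor(f["img"],cv2.COLOR_RGB2HSV);red=cv2.inRange(h,(0,150,60),(8,255,255))
for y in (40,44,48,52,60,70,80,90,100,108):
    x=np.nonzero(red[y])[0]; x=x[(x>235)&(x<280)]; print(y,x.min(),x.max(),end=' | ')
print()
c=[]
for y in range(3,26,3):
    row=im[y,246:270]; w=np.clip(row[:,0]-110,0,None); c.append((w*np.arange(246,270)).sum()/w.sum()); print(y,round(c[-1],2),end=' ')
print()
g=lambda x,y:(126+x/2.4,y/2.4)
b=np.array([ray(f,p,.05,T)[:2] for p in(g(314,115),g(153,428),g(480,426))]);CC=b.mean(0);print(CC)
A=lambda d:np.degrees(np.arctan2(d[1],d[0]))
for p in b: print(np.hypot(*(p-CC)),A(p-CC))
for y in(3,25):
    p=ray(f,(np.interp(y,range(3,26,3),c),y),.046,T)[:2]; print(np.hypot(*(p-CC)),A(p-CC))
```

```text
40 253 260 | 44 249 263 | 48 248 265 | 52 248 265 | 60 252 261 | 70 252 261 | 80 252 261 | 90 252 261 | 100 253 261 | 108 252 261 | 
3 258.42 6 257.63 9 257.1 12 257.21 15 257.1 18 257.13 21 257.06 24 257.07 
[0.496894   0.14187257]
0.08182801835567224 -152.49649644262095
0.08225817535538268 -32.867658864742495
0.08250377502906545 87.57614403625824
0.11834371359472903 -153.33590837264822
0.10118412043605439 -152.72280002903983
```

```bash
cat >> m.py <<'E'
P=np.array([.5195,.270])
def lp(th,off,z=.032,r=.055):
    t=np.radians(th);u=np.array([np.cos(t),np.sin(t)]);n=np.array([-u[1],u[0]])
    return np.r_[P+r*u+off*n,z],down(t)
E
python3 - <<'E'
from m import *
p=get_state()["position"]
p,r=lp(44,-.038,.16); print(p,np.round(ik(p,r),2)); movep(p,r)
p,r=lp(44,-.038); print(move_l(p,.08,until_force=8))
p,r=lp(44,-.022); print(move_l(p,.05,until_force=8))
for th in list(range(52,98,8))+list(range(98,122,2)):
    p,r=lp(th,-.017); hit=move_l(p,.05 if th<98 else .012,rot=r,until_force=8 if th<98 else 4.5)
    s=get_state();print(th,hit,s["contact_force"].round(1))
    if hit: break
f,T,o=wrist(); save(f,"w7.png"); print(s["position"],s["clock"])
E
```

```text
[0.58546071 0.2808713  0.16      ] [ 0.33  0.56 -0.01  1.    0.   -0.43]
False
False
52 False [ 0.1  0.6 -0.1]
60 False [0.2 0.4 0.3]
68 False [ 0.2 -0.   0.8]
76 False [ 0.9 -0.3 -0.4]
84 False [ 0.2  0.2 -0.2]
92 False [ 1.4  0.1 -0.1]
98 False [ 1.9  0.5 -0.5]
100 False [ 1.9  2.3 -1. ]
102 False [ 2.   0.7 -0.6]
104 False [0.4 1.9 0.5]
106 False [1.6 2.  0.8]
108 True [1.  1.  0.9]
[0.52003981 0.32806722 0.03205175] 24.6917
```

View pics/w7.png

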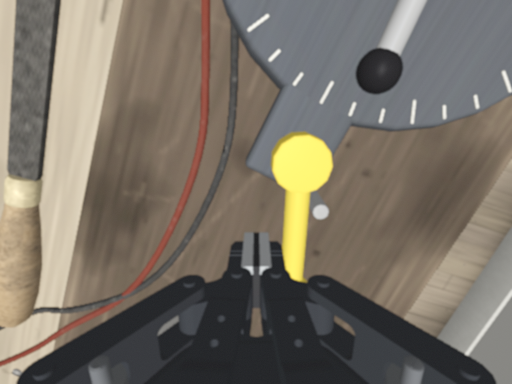

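Run:
```python
from m import *
for th in np.arange(107,124,1.):
    p,r=lp(th,-.017); hit=move_l(p,.01,rot=r,until_force=6); sleep(.15)
    s=get_state();t=np.radians(th);fp=s["contact_force"]@np.r_[np.sin(t),-np.cos(t),0]
    print(th,hit,s["contact_force"].round(1),round(fp,1))
    if fp>6.5: break
f,T,o=wrist(); print(s["position"],s["clock"])
cv2.imwrite("pics/w8.png",cv2.resize(f["img"][100:300,200:400,::-1],None,fx=3,fy=3,interpolation=2))
```

```text
107.0 False [ 2.2  1.3 -1.1] 2.5
108.0 False [ 4.8  2.2 -1.8] 5.3
109.0 False [ 6.4  3.4 -3.9] 7.2
[0.5196976  0.32812332 0.03226532] 25.95
```

View pics/w8.png

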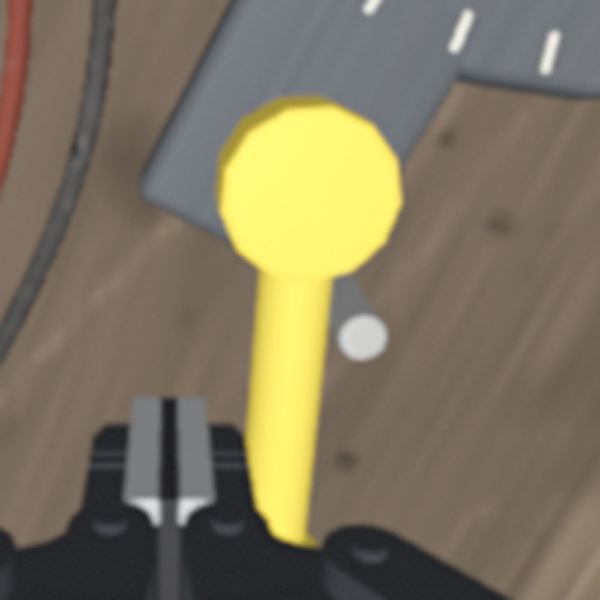

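Run:
```python
from m import *
p,r=lp(107.5,-.035); move_l(p,.05,rot=r)
p[2]=.17; move_l(p,.15)
u=np.r_[np.cos(np.radians(-153)),np.sin(np.radians(-153))]
movep(np.r_[C-.045*u,.19],down(np.radians(27)))
f,T,o=wrist(["wheel_centre"],"w9.png"); blobs(f,T); im=f["img"].astype(int)
for y in (9,15,21):
    row=im[y,246:270]; w=np.clip(row[:,0]-110,0,None); print(y,(w*np.arange(246,270)).sum()/w.sum())
print(get_state()["clock"])
a=cv2.imread("pics/w6.png")[0:290,100:412];b=cv2.imread("pics/w9.png")[0:290,100:412]
cv2.imwrite("pics/w9c.png",cv2.resize(np.hstack([a,b]),(796,370)))
```

```text
wheel_centre 0.83 [260.5 137. ] [0.496  0.1448 0.05  ]
red [248  37  17  73 573] [256.5  68.2] [0.4412 0.1123 0.05  ]
green [250   0  15  33 271] [257.1  17.5] [0.4033 0.0935 0.046 ]
yellow [339 193  88  34 944] [386.2 211.5] [0.5058 0.3083 0.044 ]
9 257.4166666666667
15 257.3633027522936
21 257.36648250460405
28.7583
```

View pics/w9c.png

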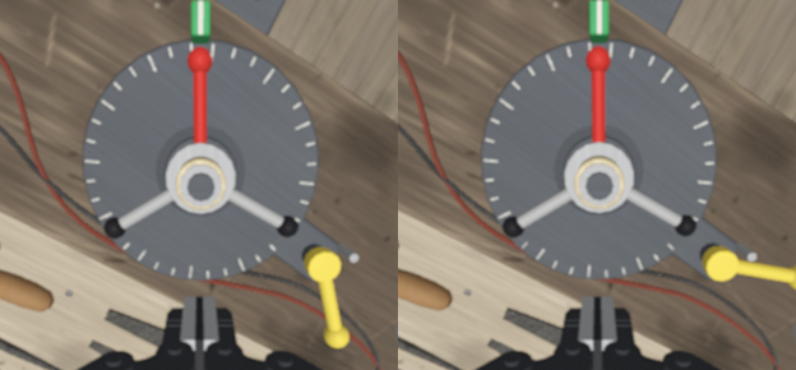

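The before and after views match: the red spoke still points at the mark, and the lever lies against its pin. The robot is clear of everything.

```bash
python3 -c "
from cell import *
print(sign_off())"
```

```text
the job is handed in; nothing more can be done
None
```

I pushed the red spoke round to the green mark (about 0.2° off by the wrist camera), then pushed the clamp lever firmly against its stop pin without disturbing the wheel, and handed the job in at about 29 s; the sign-off returned no verdict.

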